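# Unlock the kitchen medicine drawer with its key

### The arm

A 6-joint arm with a two-finger parallel gripper is mounted at the origin on a cart in front of the work surface, level with it; the furniture and walls round the work are solid. World frame = base frame: x ahead of the robot, y to its left, z up, the work surface at z = 0. Lengths are in m, angles in rad, forces in N, time in s.
With the tool pointing down it reaches from about 0.3 to 0.775 m from the base axis. Payload 14.6 kg.
Tool frame: the origin (TCP) lies midway between the tips of the shut fingers; the grasp point (between the pads) lies 19 mm behind it; z points along the fingers, y is the line along which they close (so a half turn about z gives the same grasp; the last joint's range is limited). The gripper opens to 85 mm and grips with 20 to 120 N. Pads are 22 mm wide; open, the fingers measure 114 mm over their backs; the gripper's body (76 mm by 85 mm) begins 54 mm behind the grasp point. The pads swing forward as they close: fully open they stand 13 mm farther back than shut.
Start: joints at [1.12, 0.3, 1.521, -0, 1.321, -0.067], TCP at [0.206, 0.51, 0.231] pointing down, gripper open.
Joint ranges: [-3.03, 3.03], [-0.79, 2.21], [0.23, 2.52], [-1.04, 4.18], [0, 3.07], [-2.55, 2.55]. Speed limits (rad/s): [2.22, 2.22, 2.57, 3.14, 3.14, 3.14].

### API

Orientations are given as a unit quaternion [x, y, z, w].
In Python, from rig import r gives the robot as it stands.
- The arm moves only by the tool play_rows, never from a script. Its argument "deltas" is one flat list of numbers, 7 for each row, row after row: the turn, a rotation vector about the world's x, y, z normalised to -1 to 1, where 1 is 4 degrees, then the shift along the world's x, y, z normalised to -1 to 1, where 1 is 0.025 m, then the closure, from -1 (fully open) to 1 (shut). A call has exactly 10 rows; each row shifts and turns the commanded pose from where the row before left it; what a row does not reach is not made up. A row lasts 1/12 s, in which the tool goes at most 41.7 mm and 7.16 degrees, less where a joint would pass 70% of its speed; a pose out of reach is approached as far as the arm can. A call with a number of a shift or a turn outside -1 to 1 is refused whole. A call with a gripper value outside its range is refused whole. The fingers move at their own pace and stop on an object; "squeeze" is the grip in N (left out, the last holds). Time passes only in rows, so rows that do not move let the fingers close, or fill a call up. It gives the time, the measured TCP pose, the force, the opening and the grip force at its end, in the units of the state.
- r.observe(): the state, without advancing time (a new reading comes with each control period).
- r.grab_frame(name): name is "scene" or "top" or "wrist"; returns a dict with "frame" (400x640x3 uint8, red, green, blue), "camera_matrix" (3x3 intrinsics, pixels), "dist_coeffs" ([k1, k2, p1, p2, k3] as OpenCV has them; the pictures are not rectified), "xyz" and "orientation" of the camera in the world. Camera axes: x right, y down, z forward; pixel columns grow to the right and rows downward; lengths in m; the calibration is good to about 2 mm. A picture is of the moment at which its call begins. There is no depth.
- r.sign_off(): hands the job in; it is judged then, once.
The state is a dict: "time_s": time; "joint_pos": joint angles; "dq": joint speeds; "joint_efforts": joint torques, N m; "ee_pos": TCP position; "eef_rot": TCP orientation; "ft_force": force on the tool from outside, world axes, zero at the start; "wrist_torque": the same for the moment, N m; "width": opening from 0.0 (shut) to 1.0 (fully open); "gripper_force": force on a finger pad.
Only numpy, scipy, OpenCV 4.12 (cv2) and the standard library are available. Lean on these libraries where they do the work, as an engineer would, in place of code of your own. Each camera call takes 0.05 s, during which the arm holds its last target. There are 200 camera calls.

### The job

The drawer of the wooden box on the worktop is locked. Take the key with the round, disc-shaped bow out of the key rack, push it fully down into the keyhole on top of the box, then turn it clockwise (seen from above) about a quarter turn so that the hidden bolt lets the drawer out. Leave the key standing in the lock, and leave the other key in the rack.

Things in the scene. Friction and masses are not known exactly. Their poses are not given: they have to be found in the camera images.
- disc_key: Steel key, 90 g, upright in one of 2 holes of a wooden rack. Origin: centre of collar underside (48 mm above worktop), z up. Collar 40 dia, z 0-6 mm; bow: upright disc 42 dia, 14 thick along x, centre at z 26, grip across x. Below the collar: flat blade 8 (x) x 24 (y) x 30 mm long, last 8 mm narrower; lift it over 30 mm to clear the rack. A half turn about z makes no difference.
- bar_key: The other key, does not fit: steel, same collar and origin, rectangular cross-bar bow (14 mm thick along x, 46 wide along y, z 22 to 46 mm), round stem 18 mm in diameter, 30 mm long. It stands 68 mm beside the right key in the rack (56 x 140 x 48 mm), in either hole, both bows roughly along the rack. (Left of it hangs a wall cabinet, 0.57 m up, corner at x 0.36, y 0.64 m.)
- keyhole (a point): Centre of the keyhole's mouth, 86 mm above the worktop, in a round steel plug (58 dia) on top of a fixed wooden box (160 deep, 150 wide, 84 high). Axes of the box: z up, x to its back, y along the slot at the start; they do not turn with the plug. Slot 14 (x) x 30 (y), 34 deep, mouth flared to 24 x 40 mm. Fully in, the key's collar rests on the plug, its origin level with this point.
- lock_plug (a joint): Turn of the lock plug, rad: 0 locked (start), growing clockwise seen from above, stop at 1.5. Turns lightly (0.04 N m) and stays where left. The key has about 15 degrees of play in the slot before the plug follows. Turning draws a hidden bolt and pushes the drawer out of the box's front: 15 mm per rad, so about 12 mm at 0.8, 22 mm at 1.5.
Things that resemble listed ones, but are neither listed nor needed, are in the scene too. What is shaped like the disc_key but red is not meant.

How it is judged:
By the outcome, as a careful person would: the job done as asked, in the order asked, and still so for the second after the job is handed in, with the robot touching nothing.
It also fails if it takes over 48 s, if anything falls off the work surface, if the arm or the gripper's body presses on something with over 40 N, if the wrist force passes 120 N, or if a joint passes its speed limit or range.

## Working session

There is one attempt and no reset: what is moved stays moved. The work goes in short steps, Python scripts to look and compute and a tool call to move; the robot and the scene stay as the last step left them, time stands still between calls to the robot, and variables do not carry over. Pictures are saved under pics/ and viewed, at most 10 in all, crops included, and the job is handed in when it is done.

Besides the shell and the picture viewer there is one more tool, called as name(argument=value, ...) on one line, values as JSON. play_rows: Moves the arm, as the interface text tells. Scaled input: -1 to 1 covers 0.025 m each way for a shift and 4 degrees each way for a turn. Its arguments: {"type":"object","properties":{"deltas":{"type":"array"},"squeeze":{"type":"number"}},"required":["deltas"]}

```bash
mkdir -p pics; cat > h.py <<'E'
import numpy as np, cv2
from scipy.spatial.transform import Rotation as R
from rig import r
def grab(n,save=None):
    f=r.grab_frame(n)
    if save: cv2.imwrite('pics/'+save,f['frame'][:,:,::-1])
    return f
def ray(f,uv):
    p=cv2.undistortPoints(np.array(uv,float).reshape(-1,1,2),np.array(f['camera_matrix']),np.array(f['dist_coeffs'])).reshape(-1,2)
    d=np.c_[p,np.ones(len(p))]
    return np.array(f['xyz']),R.from_quat(f['orientation']).apply(d)
def plane(f,uv,z):
    o,d=ray(f,uv); return o+d*((z-o[2])/d[:,2])[:,None]
def proj(f,P):
    Rm=R.from_quat(f['orientation']).inv(); P=np.atleast_2d(P)
    c=Rm.apply(P-np.array(f['xyz']))
    return cv2.projectPoints(c,np.zeros(3),np.zeros(3),np.array(f['camera_matrix']),np.array(f['dist_coeffs']))[0].reshape(-1,2)
E
python3 - <<'E'
from h import *
a=grab('scene','s1.png');b=grab('top','t1.png');c=grab('wrist','w1.png')
for f in(a,b,c): print(f['xyz'],f['orientation'])
s=r.observe(); print(s['time_s'],s['ee_pos'],s['eef_rot'],s['width'])
E
```

```text
[ 0.18398901 -0.13507672  0.75042225] [ 0.88547822 -0.33410861  0.11141461 -0.30312794]
[0.40817638 0.23188903 0.95930232] [ 0.71310489 -0.69670602  0.04620586 -0.06282646]
[0.13837656 0.53751514 0.3726833 ] [0.82034044 0.55322941 0.08046042 0.12043629]
0.15 [0.20587498 0.50982733 0.23085147] [ 1.90706009e-01  9.81647096e-01 -4.28196604e-04 -1.19241663e-04] 0.9994828659045282
```

View pics/s1.png

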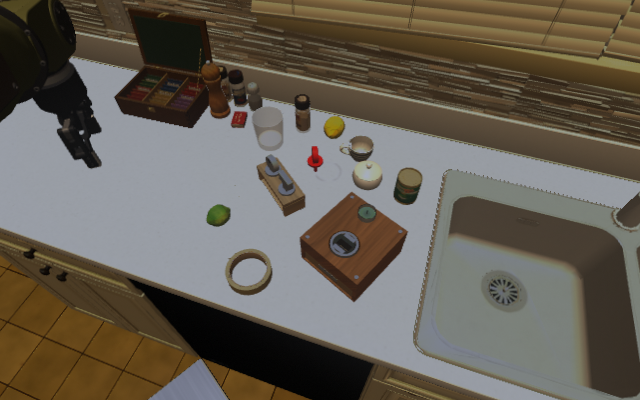

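View pics/t1.png

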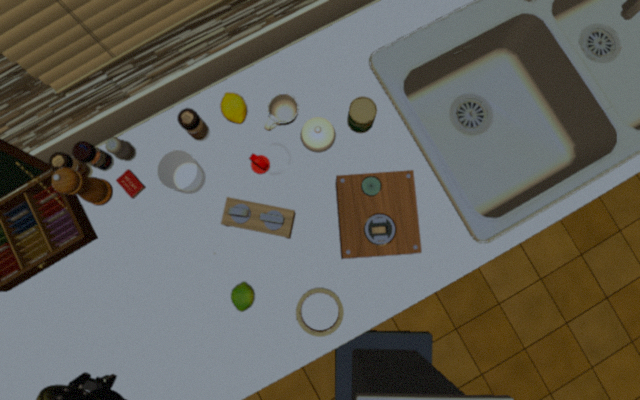

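The scene view shows the rack near (281,185) and the box with its plug at (344,243). In the top view the rack is near (258,217) and the plug at (380,230). I'll enlarge both to tell the keys apart.

```bash
python3 - <<'E'
import cv2,numpy as np
s=cv2.imread('pics/s1.png');t=cv2.imread('pics/t1.png')
a=cv2.resize(s[145:225,240:320],(400,400),interpolation=cv2.INTER_CUBIC)
b=cv2.resize(t[180:260,215:295],(400,400),interpolation=cv2.INTER_CUBIC)
c=cv2.resize(t[165:265,330:430],(400,400),interpolation=cv2.INTER_CUBIC)
cv2.imwrite('pics/c1.png',cv2.resize(np.hstack([a,b,c]),(800,267)))
cv2.imwrite('pics/c1.png',np.vstack([np.hstack([a,b])]))
cv2.imwrite('pics/c2.png',c)
E
```

```text
(no output)
```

View pics/c1.png

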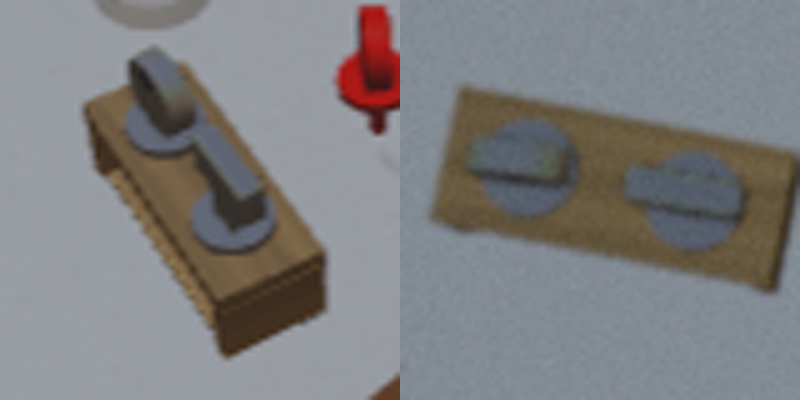

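View pics/c2.png

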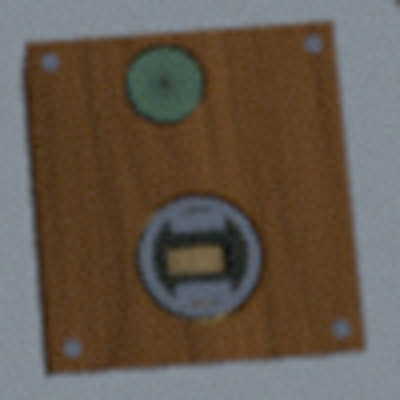

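The left crop has the disc key in the rack's far hole, with its collar at top-view pixel (240.4,213.7). The right crop has the plug at top-view pixel (380,229), its slot running along the image's horizontal.

```bash
python3 - <<'E'
from h import *
f=grab('top'); g=grab('scene')
img=f['frame']
def c(p,x0,y0,s): return [(a/s+x0-.0,b/s+y0) for a,b in p]
T=lambda p:c([(a-400,b) for a,b in p],215,180,5)
print('collar',plane(f,T([(526,168),(690,201)]),.054))
rk=plane(f,T([(462,87),(795,152),(775,291),(432,217)]),.048);print('rack',rk, rk.mean(0))
print('bow ends top z.09', plane(f,T([(468,150),(570,158)]),.0853+.005))
sc=plane(f,c([(50,62),(314,44),(342,328),(73,347)],330,165,4),.085);print('screws',sc)
e=[sc[1]-sc[0],sc[2]-sc[3],sc[0]-sc[3],sc[1]-sc[2]]
print([ (np.linalg.norm(v),np.degrees(np.arctan2(v[1],v[0]))) for v in e])
print('plug',plane(f,c([(202,257)],330,165,4),.086))
print('scene plug',plane(g,[(344,243.5)],.086))
print('scene collar',plane(g,[(240+162/5,145+122/5),(240+234/5,145+214/5)],.054))
s=r.observe();print(R.from_quat(s['eef_rot']).as_matrix())
w=grab('wrist');Tt=R.from_quat(s['eef_rot'])
print('cam in tool',Tt.inv().apply(np.array(w['xyz'])-s['ee_pos']),(Tt.inv()*R.from_quat(w['orientation'])).as_matrix())
E
```

```text
collar [[0.50675837 0.39881715 0.054     ]
 [0.49509704 0.33255873 0.054     ]]
rack [[0.53975699 0.42764655 0.048     ]
 [0.51636549 0.29175566 0.048     ]
 [0.46056713 0.29800036 0.048     ]
 [0.48672792 0.43702335 0.048     ]] [0.50085438 0.36360648 0.048     ]
bow ends top z.09 [[0.50923131 0.41492795 0.0903    ]
 [0.50705733 0.37531983 0.0903    ]]
screws [[0.572401   0.19702972 0.085     ]
 [0.58404243 0.06903103 0.085     ]
 [0.4471173  0.05655864 0.085     ]
 [0.43540439 0.18403541 0.085     ]]
[(np.float64(0.12852699410276155), np.float64(-84.80327106951412)), (np.float64(0.12801373648964567), np.float64(-84.75025056219042)), (np.float64(0.13761149534517084), np.float64(5.418371349874745)), (np.float64(0.13749200537777717), np.float64(5.204655451093274))]
plug [[0.4793572  0.12329045 0.086     ]]
scene plug [[0.47770381 0.12739282 0.086     ]]
scene collar [[0.50427608 0.4013428  0.054     ]
 [0.49501409 0.33423622 0.054     ]]
[[-9.27262696e-01  3.74411315e-01 -2.44365167e-04]
 [ 3.74411392e-01  9.27262576e-01 -4.74134198e-04]
 [ 4.90694653e-05 -5.31140057e-04 -9.99999858e-01]]
cam in tool [ 0.07294219  0.00028942 -0.1418991 ] [[-5.56708588e-04 -9.58019141e-01 -2.86703706e-01]
 [ 9.99999826e-01 -4.76862522e-04 -3.48321508e-04]
 [ 1.96980419e-04 -2.86703850e-01  9.58019240e-01]]
```

play_rows(deltas=[0,0,-0.89,0.6,-0.22,-0.06,-1,0,0,-0.89,0.6,-0.22,-0.06,-1,0,0,-0.89,0.6,-0.22,-0.06,-1,0,0,-0.89,0.6,-0.22,-0.06,-1,0,0,-0.89,0.6,-0.22,-0.06,-1,0,0,-0.89,0.6,-0.22,-0.06,-1,0,0,-0.89,0.6,-0.22,-0.06,-1,0,0,-0.89,0.6,-0.22,-0.06,-1,0,0,-0.89,0.6,-0.22,-0.06,-1,0,0,-0.89,0.6,-0.22,-0.06,-1])

```text
time_s: 1.13
ee_pos: [0.3566, 0.4546, 0.2161]
eef_rot: [0.483, 0.876, -0.0, -0.0]
ft_force: [0.9, -0.5, 0.5]
width: 1.0
gripper_force: 0.0
```

play_rows(deltas=[0,0,-0.89,0.6,-0.22,-0.06,-1,0,0,-0.89,0.6,-0.22,-0.06,-1,0,0,-0.89,0.6,-0.22,-0.06,-1,0,0,-0.89,0.6,-0.22,-0.06,-1,0,0,-0.89,0.6,-0.22,-0.06,-1,0,0,-0.89,0.6,-0.22,-0.06,-1,0,0,-0.89,0.6,-0.22,-0.06,-1,0,0,-0.89,0.6,-0.22,-0.06,-1,0,0,-0.89,0.6,-0.22,-0.06,-1,0,0,-0.89,0.6,-0.22,-0.06,-1])

```text
time_s: 1.97
ee_pos: [0.5067, 0.3996, 0.201]
eef_rot: [0.728, 0.686, -0.0, -0.0]
ft_force: [0.0, 0.1, -0.2]
width: 1.0
gripper_force: 0.0
```

```bash
python3 - <<'E'
from h import *
f=grab('wrist','w2.png'); import json
json.dump({k:np.array(v).tolist() for k,v in f.items() if k!='frame'},open('w2.json','w'))
s=r.observe();print(s['time_s'],s['ee_pos'],R.from_quat(s['eef_rot']).as_matrix()[:,1],s['ft_force'])
E
```

```text
2.0167 [0.50871572 0.39827687 0.20045879] [ 9.97877097e-01 -6.51252276e-02 -6.25030695e-05] [ 3.13731709 -0.73386375 -0.36044777]
```

View pics/w2.png

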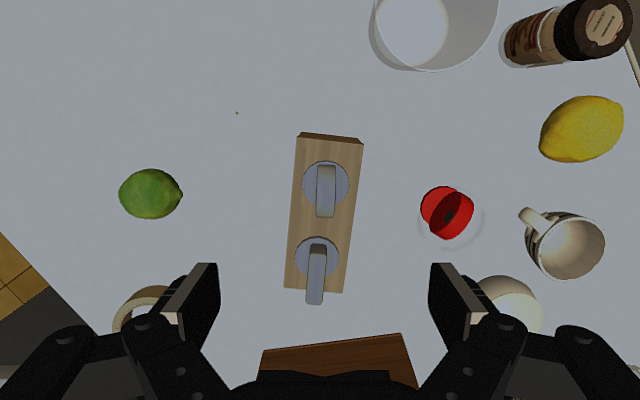

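The wrist view has the disc key at about (326,186), with its bow near vertical in the image from (326,165) to (325,217). The bar key is at (317,262). I'll enlarge the disc key for its centre and bow angle.

```bash
python3 - <<'E'
import cv2
t=cv2.imread('pics/w2.png')
cv2.imwrite('pics/c3.png',cv2.resize(t[150:230,290:370],(560,560),interpolation=cv2.INTER_CUBIC))
E
```

```text
(no output)
```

View pics/c3.png

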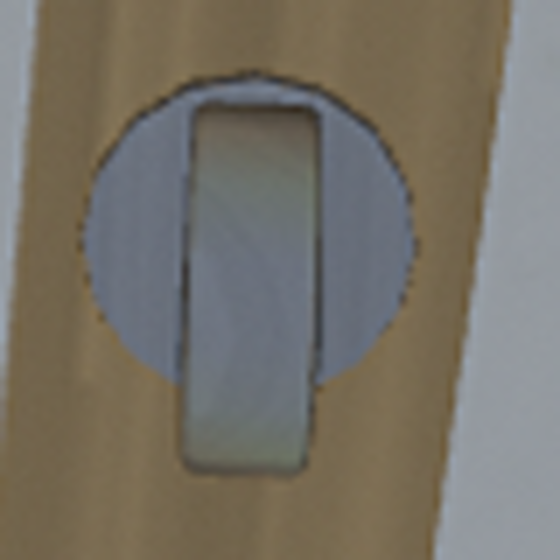

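The enlarged crop puts the collar's centre at (250,237) and the bow's ends at (257,105) and (246,468), all in crop pixels.

```bash
python3 - <<'E'
from h import *
import json
f=json.load(open('w2.json'))
c=lambda p:[(a/7+290-.43,b/7+150-.43) for a,b in p]
print(plane(f,c([(250,240)]),.054), plane(f,c([(85,240),(415,240),(250,72)]),.054))
a=plane(f,c([(257,105)]),.0685)[0];b=plane(f,c([(246,468)]),.0795)[0]
d=a-b;print(a,b,np.linalg.norm(d[:2]),np.degrees(np.arctan2(d[1],d[0])),(a+b)/2)
E
```

```text
[[0.50804419 0.40129285 0.054     ]] [[0.4884956  0.40244773 0.054     ]
 [0.52759027 0.40014363 0.054     ]
 [0.50921216 0.4213906  0.054     ]]
[0.50988543 0.42024125 0.0685    ] [0.50638843 0.38160239 0.0795    ] 0.038796787581796735 84.8285534679128 [0.50813693 0.40092182 0.074     ]
```

play_rows(deltas=[0,0,-0.35,0.08,0.05,-0.8,-1,0,0,0,0,0,-0.8,-1,0,0,0,0,0,-0.8,-1,0,0,0,0,0,-0.8,-1,0,0,0,0,0,0,-1,0,0,0,0,0,0,-1,0,0,0,0,0,0,-1,0,0,0,0,0,0,-1,0,0,0,0,0,0,-1,0,0,0,0,0,0,-1])

```text
time_s: 2.85
ee_pos: [0.5082, 0.4014, 0.1222]
eef_rot: [0.735, 0.678, 0.001, 0.0]
ft_force: [0.4, 0.6, 0.2]
width: 0.998
gripper_force: 0.0
```

```bash
python3 - <<'E'
from h import *
for i in range(3):
    f=grab('wrist','w3.png' if i==2 else None)
    s=r.observe();y=R.from_quat(s['eef_rot']).as_matrix()[:,1];print(s['time_s'],s['ee_pos'],np.degrees(np.arctan2(y[1],y[0])),s['ft_force'])
P=np.array([[.508,.401,.095],[.508,.401,.054]]);print(proj(f,P))
# pad tips in image: project TCP-height points along tool y
E
```

```text
2.9 [0.50807637 0.40135995 0.12198707] -4.5847887243081065 [-0.04290071 -0.95648528  1.16375355]
2.95 [0.50802916 0.40130474 0.12178358] -4.586012476985572 [-0.27517794  0.47439203  0.52193759]
3.0 [0.50799501 0.40126082 0.12163592] -4.589906020591556 [ 0.1325273  -0.48022373 -0.64568149]
[[323.25914554 244.64541553]
 [323.39534613 217.99911363]]
```

play_rows(deltas=[0,0,-0.15,0,0,-0.8,-1,0,0,0,0,0,-0.8,-1,0,0,0,0,0,-0.76,-1,0,0,0,0,0,0,-1,0,0,0,0,0,0,1,0,0,0,0,0,0,1,0,0,0,0,0,0,1,0,0,0,0,0,0,1,0,0,0,0,0,0,1,0,0,0,0,0,0,1], squeeze=50)

```text
time_s: 3.83
ee_pos: [0.5081, 0.4014, 0.0629]
eef_rot: [0.738, 0.674, 0.0, 0.0]
ft_force: [-1.9, -3.0, 10.7]
width: 0.156
gripper_force: 49.0
```

play_rows(deltas=[0,0,0,0,0,0,1,0,0,0,0,0,0,1,0,0,0,0,0,0,1,0,0,0,0,0,0,1,0,0,0,0,0,0,1,0,0,0,0,0,0,1,0,0,0,0,0,0,1,0,0,0,0,0,0,1,0,0,0,0,0,0,1,0,0,0,0,0,0,1])

```text
time_s: 4.67
ee_pos: [0.5082, 0.4014, 0.063]
eef_rot: [0.738, 0.674, 0.0, 0.0]
ft_force: [-1.6, -1.0, 5.7]
width: 0.154
gripper_force: 49.5
```

play_rows(deltas=[0,0,0,0,0,0.3,1,0,0,0,0,0,0.5,1,0,0,0,0,0,0.6,1,0,0,0,0,0,0.8,1,0,0,0,0,0,0.8,1,0,0,0,0,0,0.8,1,0,0,0,0,0,0.5,1,0,0,0,0,0,0,1,0,0,0,0,0,0,1,0,0,0,0,0,0,1])

```text
time_s: 5.5
ee_pos: [0.5076, 0.4009, 0.1685]
eef_rot: [0.738, 0.674, -0.001, -0.0]
ft_force: [0.0, -0.2, -1.2]
width: 0.156
gripper_force: 48.7
```

```bash
python3 - <<'E'
from h import *
f=grab('wrist','w4.png'); s=r.observe()
y=R.from_quat(s['eef_rot']).as_matrix()[:,1];print(s['time_s'],s['ee_pos'],np.degrees(np.arctan2(y[1],y[0])),s['ft_force'],s['width'])
cv2.imwrite('pics/c4.png',cv2.resize(f['frame'][200:400,200:440,::-1],(720,600)))
E
```

```text
5.55 [0.50750733 0.40089637 0.16827704] -5.191963645611085 [ 0.56580135  0.86654049 -0.85903272] 0.1561468137537972
```

View pics/c4.png

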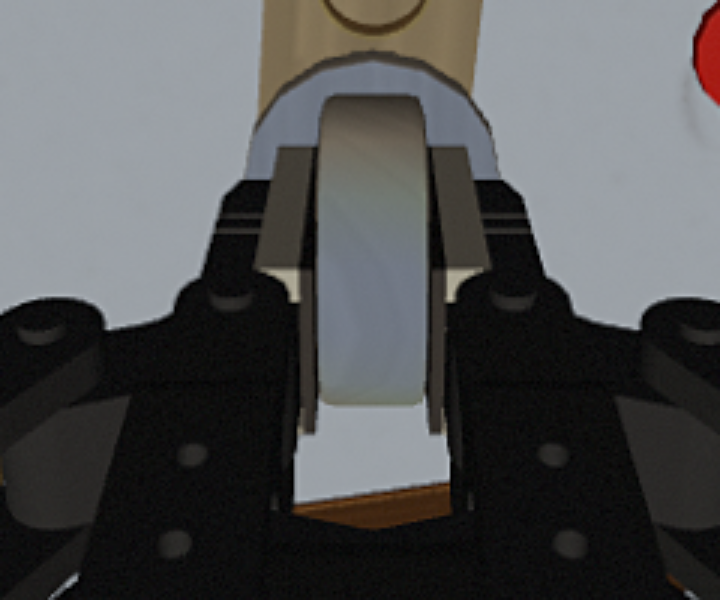

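The key came out upright and hangs square between the pads. I'll carry it past the plug so the wrist camera can see the keyhole.

play_rows(deltas=[0,0,0.164,-0.07,-0.83,0,1,0,0,0.164,-0.07,-0.83,0,1,0,0,0.164,-0.07,-0.83,0,1,0,0,0.164,-0.07,-0.83,0,1,0,0,0.164,-0.07,-0.83,0,1,0,0,0.164,-0.07,-0.83,0,1,0,0,0.164,-0.07,-0.83,0,1,0,0,0.164,-0.07,-0.83,0,1,0,0,0.164,-0.07,-0.83,0,1,0,0,0.164,-0.07,-0.83,0,1])

```text
time_s: 6.38
ee_pos: [0.4898, 0.1926, 0.1687]
eef_rot: [0.698, 0.716, -0.001, -0.0]
ft_force: [0.0, -0.3, -1.0]
width: 0.158
gripper_force: 48.8
```

play_rows(deltas=[0,0,0.164,-0.07,-0.83,0,1,0,0,0.164,-0.07,-0.83,0,1,0,0,0.164,-0.07,-0.83,0,1,0,0,0.164,-0.07,-0.83,0,1,0,0,0.164,-0.07,-0.83,0,1,0,0,0.164,-0.07,-0.83,0,1,0,0,0,0,0,0,1,0,0,0,0,0,0,1,0,0,0,0,0,0,1,0,0,0,0,0,0,1])

```text
time_s: 7.22
ee_pos: [0.4798, 0.0698, 0.1694]
eef_rot: [0.673, 0.739, -0.0, -0.0]
ft_force: [0.1, 0.4, -1.1]
width: 0.15
gripper_force: 48.8
```

```bash
python3 - <<'E'
from h import *
import json
f=grab('wrist','w5.png'); s=r.observe()
json.dump({k:np.array(v).tolist() for k,v in f.items() if k!='frame'},open('w5.json','w'))
y=R.from_quat(s['eef_rot']).as_matrix()[:,1];print(s['time_s'],s['ee_pos'],np.degrees(np.arctan2(y[1],y[0])),s['ft_force'],s['width'])
p=proj(f,[[.4785,.125,.086]])[0];print(p)
x,y=np.clip(p-[80,75],0,[480,250]).astype(int);print(x,y)
cv2.imwrite('pics/c5.png',cv2.resize(f['frame'][y:y+150,x:x+160,::-1],(640,600),interpolation=cv2.INTER_CUBIC))
E
```

```text
7.2667 [0.47986215 0.06988045 0.16948093] 5.3504978906992 [ 0.07347452  0.26998065 -1.0159808 ] 0.15984772008783185
[329.63860662 125.00064216]
249 50
```

View pics/c5.png

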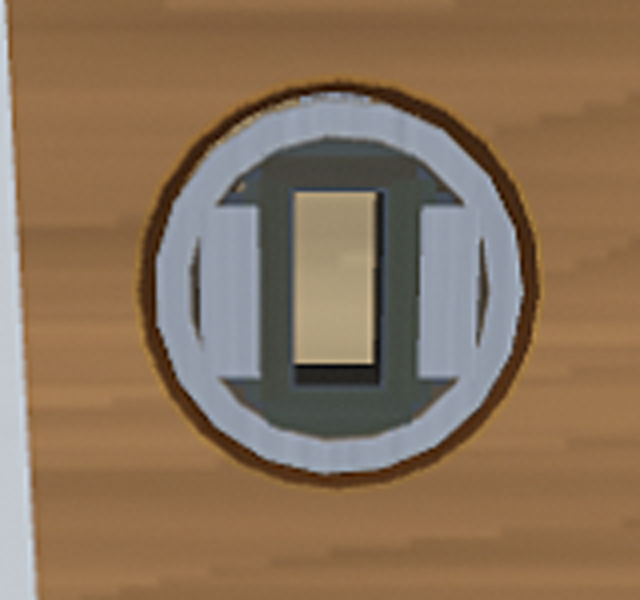

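The crop has the plug's centre at about (339,284) crop pixels. The slot runs along the image's vertical, so it's already parallel to the held key.

```bash
python3 - <<'E'
from h import *
import json
f=json.load(open('w5.json'))
c=lambda p:[(a/4+249-.4,b/4+50-.4) for a,b in p]
print(plane(f,c([(339,284),(155,283),(522,283),(338,93),(338,473)]),.086))
e=plane(f,c([(292,190),(294,385),(382,190),(382,385)]),.08);print(e.mean(0),[np.degrees(np.arctan2(*(e[i]-e[i+1])[[1,0]])) for i in (0,2)])
E
```

```text
[[0.48051957 0.12787376 0.086     ]
 [0.45224966 0.12541617 0.086     ]
 [0.50860871 0.13068799 0.086     ]
 [0.47758519 0.15571432 0.086     ]
 [0.48331867 0.09837708 0.086     ]]
[0.48055054 0.12664852 0.08      ] [np.float64(95.82513923423781), np.float64(96.1833234881335)]
```

play_rows(deltas=[0,0,0.05,0.03,0.77,0,1,0,0,0,0,0.77,0,1,0,0,0,0,0.77,0,1,0,0,0,0,0,0,1,0,0,0,0,0,-0.6,1,0,0,0,0,0,-0.6,1,0,0,0,0,0,0,1,0,0,0,0,0,0,1,0,0,0,0,0,0,1,0,0,0,0,0,0,1])

```text
time_s: 8.1
ee_pos: [0.4811, 0.127, 0.1407]
eef_rot: [0.672, 0.74, 0.001, 0.0]
ft_force: [0.0, 0.5, -1.1]
width: 0.155
gripper_force: 48.8
```

```bash
python3 - <<'E'
from h import *
g=grab('scene','s6.png');f=grab('wrist','w6.png'); s=r.observe()
y=R.from_quat(s['eef_rot']).as_matrix()[:,1];print(s['time_s'],s['ee_pos'],np.degrees(np.arctan2(y[1],y[0])),s['ft_force'],s['width'])
E
```

```text
8.2 [0.4809798  0.12698176 0.14048707] 5.502751249864957 [ 0.71116543 -0.10485064 -0.73700334] 0.15706428990618987
```

play_rows(deltas=[0,0,0,-0.02,0.02,-0.25,1,0,0,0,0,0,-0.25,1,0,0,0,0,0,-0.25,1,0,0,0,0,0,-0.15,1,0,0,0,0,0,-0.1,1,0,0,0,0,0,0,1,0,0,0,0,0,0,1,0,0,0,0,0,0,1,0,0,0,0,0,0,1,0,0,0,0,0,0,1])

```text
time_s: 9.03
ee_pos: [0.4803, 0.1275, 0.115]
eef_rot: [0.672, 0.74, 0.0, 0.0]
ft_force: [-0.5, -0.6, -1.5]
width: 0.154
gripper_force: 48.8
```

play_rows(deltas=[0,0,0,0,0,-0.2,1,0,0,0,0,0,-0.2,1,0,0,0,0,0,-0.16,1,0,0,0,0,0,0,1,0,0,0,0,0,0,1,0,0,0,0,0,0,1,0,0,0,0,0,0,1,0,0,0,0,0,0,1,0,0,0,0,0,0,1,0,0,0,0,0,0,1])

```text
time_s: 9.87
ee_pos: [0.4803, 0.1275, 0.1009]
eef_rot: [0.672, 0.74, 0.0, 0.0]
ft_force: [-2.5, -0.4, 6.9]
width: 0.155
gripper_force: 49.9
```

play_rows(deltas=[0,0,0,0,0,-0.08,1,0,0,0,0,0,0,1,0,0,0,0,0,0,1,0,0,-0.5,0,0,0,1,0,0,-0.9,0,0,0,1,0,0,-0.9,0,0,0,1,0,0,-0.9,0,0,0,1,0,0,-0.9,0,0,0,1,0,0,-0.9,0,0,0,1,0,0,0,0,0,0,1])

```text
time_s: 10.7
ee_pos: [0.4808, 0.1276, 0.1007]
eef_rot: [0.792, 0.611, 0.001, 0.001]
ft_force: [-10.4, -2.2, 29.1]
width: 0.155
gripper_force: 53.3
```

play_rows(deltas=[0,0,-0.9,0,0,0.06,1,0,0,-0.9,0,0,0,1,0,0,-0.9,0,0,0,1,0,0,-0.9,0,0,0,1,0,0,-0.9,0,0,0,1,0,0,-0.9,0,0,0,1,0,0,-0.9,0,0,0,1,0,0,-0.9,0,0,0,1,0,0,-0.9,0,0,0,1,0,0,-0.9,0,0,0,1])

```text
time_s: 11.53
ee_pos: [0.4811, 0.1274, 0.1009]
eef_rot: [0.942, 0.337, 0.001, 0.0]
ft_force: [1.5, -1.9, 8.3]
width: 0.157
gripper_force: 50.1
```

play_rows(deltas=[0,0,-0.9,0,0,0,1,0,0,-0.9,0,0,0,1,0,0,-0.9,0,0,0,1,0,0,-0.9,0,0,0,1,0,0,-0.9,0,0,0,1,0,0,-0.9,0,0,0,1,0,0,-0.9,0,0,0,1,0,0,-0.9,0,0,0,1,0,0,-0.9,0,0,0,1,0,0,0,0,0,0,1])

```text
time_s: 12.37
ee_pos: [0.4813, 0.1273, 0.1009]
eef_rot: [0.998, 0.06, 0.001, 0.0]
ft_force: [3.1, -3.1, 5.7]
width: 0.153
gripper_force: 50.0
```

```bash
python3 - <<'E'
from h import *
b=grab('top','t7.png');g=grab('scene','s7.png'); s=r.observe()
y=R.from_quat(s['eef_rot']).as_matrix()[:,1];print(s['time_s'],s['ee_pos'],np.degrees(np.arctan2(y[1],y[0])),s['ft_force'],s['wrist_torque'],s['width'],s['joint_pos'])
a=cv2.resize(b['frame'][160:280,320:440],(400,400),interpolation=cv2.INTER_CUBIC);c=cv2.resize(g['frame'][180:310,285:415],(400,400),interpolation=cv2.INTER_CUBIC)
cv2.imwrite('pics/c7.png',np.hstack([a,c])[:,:,::-1])
E
```

```text
12.4667 [0.4812678  0.12728429 0.10089418] -82.91744728546195 [ 3.19395195 -3.11328371  5.74891914] [-0.51674909 -0.5536085  -0.09883404] 0.1544139359832436 [ 1.85270726e-01  3.38535082e-01  1.80144695e+00 -7.26838222e-04
  9.98769936e-01  1.63284516e+00]
```

View pics/c7.png

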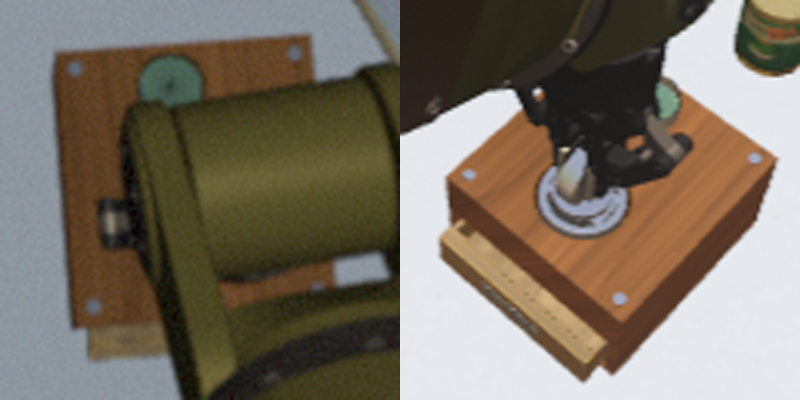

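The drawer front now stands out of the box. The tool has turned 88°, so the plug is at about 1.3 rad. I'll turn a little further, release, and rise.

play_rows(deltas=[0,0,-0.9,0,0,0,1,0,0,-0.9,0,0,0,1,0,0,0,0,0,0,1,0,0,0,0,0,0,1,0,0,0,0,0,0,-0.3,0,0,0,0,0,0,-0.3,0,0,0,0,0,0,-0.3,0,0,0,0,0,0,-0.3,0,0,0,0,0,0,-0.3,0,0,0,0,0,0,-0.3])

```text
time_s: 13.3
ee_pos: [0.4801, 0.1275, 0.1001]
eef_rot: [1.0, -0.001, -0.0, 0.0]
ft_force: [0.3, 0.2, -0.2]
width: 0.651
gripper_force: 0.0
```

play_rows(deltas=[0,0,0,0,0,0.3,-0.3,0,0,0,0,0,0.5,-0.3,0,0,0,0,0,0.8,-0.3,0,0,0,0,0,0.8,-0.3,0,0,0,0,0,0.8,-0.3,0,0,0,0,0,0.8,-0.3,0,0,0,0,0,0.8,-0.3,0,0,0,0,0,0.8,-0.3,0,0,0,0,0,0.4,-0.3,0,0,0,0,0,0,-0.3])

```text
time_s: 14.13
ee_pos: [0.4808, 0.1276, 0.2526]
eef_rot: [1.0, -0.001, 0.002, -0.0]
ft_force: [0.8, 0.2, 0.6]
width: 0.65
gripper_force: 0.0
```

play_rows(deltas=[0,0,0,-0.4,0.8,0,-0.3,0,0,0,-0.4,0.8,0,-0.3,0,0,0,-0.4,0.8,0,-0.3,0,0,0,-0.4,0.8,0,-0.3,0,0,0,-0.4,0.8,0,-0.3,0,0,0,-0.4,0.8,0,-0.3,0,0,0,-0.4,0.8,0,-0.3,0,0,0,0,0.8,0,-0.3,0,0,0,0,0,0,-0.3,0,0,0,0,0,0,-0.3])

```text
time_s: 14.97
ee_pos: [0.4097, 0.2878, 0.249]
eef_rot: [1.0, -0.0, -0.001, 0.001]
ft_force: [0.2, -0.2, 0.2]
width: 0.651
gripper_force: 0.0
```

```bash
python3 - <<'E'
from h import *
b=grab('top','t8.png');g=grab('scene','s8.png'); s=r.observe()
print(s['time_s'],s['ee_pos'],s['ft_force'],np.abs(s['dq']).max())
a=cv2.resize(b['frame'][160:280,320:440],(400,400),interpolation=cv2.INTER_CUBIC);c=cv2.resize(g['frame'][180:310,285:415],(400,400),interpolation=cv2.INTER_CUBIC)
cv2.imwrite('pics/c8.png',np.hstack([a,c])[:,:,::-1])
E
```

```text
15.0667 [0.41012171 0.28688202 0.24952011] [-0.27901922  0.1835421   0.25164098] 0.010591983086477191
```

View pics/c8.png

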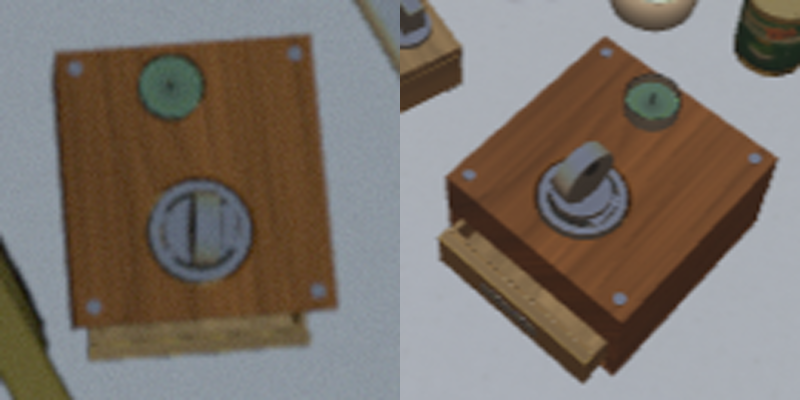

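The disc key stands fully down in the plug and has turned about a quarter turn. The drawer is out, the bar key is still in the rack, and the arm is clear. I'm handing it in.

```bash
python3 -c "
from rig import r
print(r.sign_off())"
```

```text
the job is handed in; nothing more can be done
None
```

I pushed the disc key fully into the lock and turned it clockwise about a quarter turn; the drawer came out, the key stands in the lock, the bar key is still in the rack, and I handed the job in at about 15 s.

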